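Set the UV lamp, draw it from its cradle and hold it over the repaired chip

ROBOT

A 6-joint arm with a two-finger parallel gripper is mounted at the origin on the work surface. World frame = base frame: x ahead of the robot, y to its left, z up, the work surface at z = 0. Lengths are in m, angles in rad, forces in N, time in s.
With the tool pointing down it reaches from about 0.35 to 0.975 m from the base axis. Payload 4.9 kg.
Tool frame: the origin (TCP) lies midway between the tips of the shut fingers; the grasp point (between the pads) lies 19 mm behind it; z points along the fingers, y is the line along which they close (so a half turn about z gives the same grasp; the last joint's range is limited). The gripper opens to 85 mm and grips with 20 to 120 N. Pads are 22 mm wide; open, the fingers measure 114 mm over their backs; the gripper's body (76 mm by 85 mm) begins 54 mm behind the grasp point. The pads swing forward as they close: fully open they stand 13 mm farther back than shut.
Start: joints at [-1.335, 0.053, 1.613, -0, 1.476, -0.119], TCP at [0.217, -0.586, 0.231] pointing down, gripper open.
Joint ranges: [-3.01, 3.01], [-1.01, 2.22], [0.06, 2.58], [-1.02, 4.17], [0.09, 2.62], [-3.14, 3.14]. Speed limits (rad/s): [2.57, 2.57, 3.14, 3.14, 3.14, 3.14].

INTERFACE

Orientations are given as a rotation vector (axis times angle).
In Python, from station import ctrl gives the robot as it stands. The module is installed in compiled form; this text tells all that it offers.
- The arm moves only by the shell command python3 -m handwheel 'ROWS' [OPENING] [FORCE]. ROWS is JSON, a list of rows, each a list of 2 entries, a list of its own where there are three numbers: the shift along the tool's x, y, z in cm, then the turn, a rotation vector about the tool's x, y, z in rad. In form: [[[tx, ty, tz], [ax, ay, az]], ...]. A call has 1 to 5 rows; each row is the pose to reach, as a shift and turn from the pose commanded when the call began, along the tool's axes at that moment; what a row does not reach only later rows make up. A row lasts 1/8 s, in which the tool goes at most 62.5 mm and 10.7 degrees, less where a joint would pass 70% of its speed; a pose out of reach is approached as far as the arm can. A call with a gripper value outside its range is refused whole. OPENING is the gripper's target within -1 to 1 (shut at 1, half-way at 0, fully open at -1), set as the call begins (- or left out, the last holds). The fingers move at their own pace and stop on an object; FORCE is the grip in N (left out, the last holds). Time passes only in rows, so rows that repeat a pose let the fingers close. It gives the time, the measured TCP pose, the force, the opening and the grip force at its end, in the units of the state.
- ctrl.get_obs(): the state, without advancing time (a new reading comes with each control period).
- ctrl.get_image(name): name is "side" or "top" or "wrist"; returns the picture (384x512x3 uint8, blue, green, red); there is no depth.
- ctrl.calibration(name): a dict with "fx", "fy", "cx", "cy" (pixels), "k1" (the pictures are not rectified: a ray, as slopes to the right and down, at radius r is drawn at 1 + k1 r^2 times it, then the intrinsics apply), "R" (3x3) and "t" (3): a world point X has camera coordinates R X + t. Camera axes: x right, y down, z forward; pixel columns grow to the right and rows downward; lengths in m; the calibration is good to about 2 mm. A picture is of the moment at which its call begins: read the wrist's pose just before it. calibration takes no time and is no camera call; for the wrist camera it gives the pose at the moment of the call.
- ctrl.finish_job(): hands the job in; it is judged then, once.
Trained networks look in the newest picture that a camera, given by its name, has taken for a name from the list of things; names that differ only in an ending like _2 or _b are one class to them, and where a whole thing is asked for, a point or a joint stands for the part that bears it (a point fixed in the world has none). Each returns a list of dicts, best first, with "score" (0 to 1); they miss things now and then, are a little off and sometimes report something else, mostly with a low value. They report only what shows in the picture. A call takes as long as a camera call. They do not tell look-alikes from the thing itself.
- ctrl.look_for(camera, query): "position" ([column, row] in pixels, amid what is visible of it).
- ctrl.landmark_of(camera, query): "position" ([column, row] in pixels: a listed point, or the origin of a listed thing).
The state is a dict: "t": time; "q": joint angles; "dq": joint speeds; "effort": joint torques, N m; "tool_pos": TCP position; "tool_rot": TCP orientation; "contact_force": force on the tool from outside, world axes, zero at the start; "wrist_torque": the same for the moment, N m; "opening": finger opening in m; "grip_force": force on a finger pad.
Only numpy, scipy, OpenCV 4.12 (cv2) and the standard library are available. Lean on these libraries where they do the work, as an engineer would, in place of code of your own. Each camera call takes 0.05 s, during which the arm holds its last target. There are 200 camera calls.

TASK

With the cordless UV lamp still in its sloping cradle, turn the orange switch at its tail until the white stripe on the switch lines up with the white line on the lamp's body. Then draw the lamp out of the cradle, turn it upright with its lens facing straight down and hold it still, centred about 5 cm above the bright green patch on the clamped board. Finish while still holding it there; the lamp must not touch the board or its clamp, and leave the other things on the mat where they are.

Things in the scene. Friction and masses are not known exactly. Their poses are not given: they have to be found in the camera images.
- lamp_centre (a point): Middle of the lamp, on its axis, 75 mm from the lens; axes as the lamp. At the start the lamp leans 38 degrees from upright, tail to the cradle's front (roughly towards the robot) and the index line is on the lamp's upper side.
- lamp_tail (a point): Centre of the orange tail switch on the lamp's axis, 134 mm from the lens; axes as the lamp (does not turn with the switch). The switch is a round knurled collar, 32 mm in diameter, 26 mm long, a good place to grip; the lamp may be carried by it. At the start it is about 0.14 m above the mat, with 30 mm or more of free room around it.
- lamp_lens (a point): Centre of the lamp's violet lens face, the end that stands in the cradle; axes as the lamp (z towards the tail).
- switch (a joint): Angle (rad) of the tail switch about the lamp's z axis (lens to tail), positive anticlockwise looking onto the tail. 0: its white stripe is in line with the white index line on the body. Starts at 0.6 to 1.4, so it must be turned clockwise looking onto the tail; limits -1.7 and 1.7. Turns stiffly (0.05 N m) without clicks and stays where it is left.
- cradle_seat (a point): Centre of the socket floor on which the lens rests; z up, -x is the cradle's front. The socket is square, 34 mm deep along the lamp's axis (38 degrees from upright), 3 to 4 mm wider than the head, and keeps the lamp from turning; its lower wall runs on to 70 mm up the slope, under the head. The lamp comes out along its own axis, by 45 mm or more.
- patch (a point): Centre of the bright green square (18 mm) on top of the blue phone board, 25 mm above the mat; z up, y along the clamp's length; the clamp's middle lies 16 mm to -y of it.
- clamp: The fixed aluminium clamp that holds the board (44 x 98 mm), 70 x 136 mm with a small thumbscrew at its -y end, jaws up to 28 mm high; origin at the centre of its underside, y along its length.
- cradle: The heavy black lamp cradle, fixed; base 110 x 84 mm, 16 mm high; origin on the mat, cradle_seat lies 45 mm behind it (+x) and 38 mm above; z up, front -x.
- lamp: The loose cordless UV lamp, 151 mm long, about 170 g; origin at the centre of its lens face, z along the lamp to its tail, x to the side with the white index line. From the lens: square finned aluminium head 34 x 34 x 60 mm; round black body, 25 mm in diameter, from 60 to 120 mm; orange switch, 32 mm in diameter, from 121 to 147 mm; low cap. Starts lens down in the cradle, leaning 38 degrees from upright.
- phone: Dark phone lying flat, 148 x 72 x 8 mm; origin at the centre of its underside. Leave it alone.
- solder_spool: Grey solder spool standing on its flange, 54 mm in diameter, 32 mm high; origin at the centre of its underside. Leave it alone.
- flux_jar: Small amber jar with black cap, 42 mm in diameter, 36 mm high; origin at the centre of its underside. Leave it alone.
- solvent_bottle: White bottle with red cap, 52 mm in diameter, 125 mm high; origin at the centre of its underside. Leave it alone.
- screwdriver: Screwdriver with red handle, 160 mm long, lying; origin at the middle, below it. Leave it alone.
- parts_box: Flat clear parts box, 90 x 130 x 30 mm; origin at the centre of its underside. Leave it alone.
- brush: Black flat brush, 170 mm long, lying; origin at the middle, below it. Leave it alone.
There are look-alikes about, which are no part of the job. Leave any pink or red look-alike of the cradle alone.

How it is judged:
By the outcome, as a careful person would: the job done as asked, in the order asked, and still so for the second after the job is handed in, while the arm keeps its last pose, push and grip.
It also fails if it takes over 42 s, if anything falls off the work surface, if the arm or the gripper's body presses on something with over 40 N, if the wrist force passes 120 N, or if a joint passes its speed limit or range.

## Working session

There is one attempt and no reset: what is moved stays moved. The work goes in short steps, Python scripts to look and compute and a shell command to move; the robot and the scene stay as the last step left them, time stands still between calls to the robot, and variables do not carry over. Pictures are saved under pics/ and viewed, at most 14 in all, crops included, and the job is handed in when it is done.

```bash
mkdir -p pics
cat > h.py <<'E'
import numpy as np, cv2
from scipy.spatial.transform import Rotation as Ro
from station import ctrl
def ray(cam,px,c=None):
    c=c or ctrl.calibration(cam); R=np.array(c["R"]);t=np.array(c["t"])
    K=np.array([[c["fx"],0,c["cx"]],[0,c["fy"],c["cy"]],[0,0,1.]])
    u=cv2.undistortPoints(np.array([[px]],float),K,np.array([c["k1"],0,0,0.]))[0,0]
    d=R.T@np.array([u[0],u[1],1]); return -R.T@t, d/np.linalg.norm(d)
def tri(*obs):
    A=np.zeros((3,3));b=np.zeros(3);rs=[ray(*o) for o in obs]
    for o,d in rs:
        P=np.eye(3)-np.outer(d,d);A+=P;b+=P@o
    X=np.linalg.solve(A,b); return X,[float(np.linalg.norm((np.eye(3)-np.outer(d,d))@(X-o))) for o,d in rs]
def onz(cam,px,z):
    o,d=ray(cam,px); return o+d*(z-o[2])/d[2]
def proj(cam,X):
    c=ctrl.calibration(cam);p=np.array(c["R"])@np.asarray(X,float)+np.array(c["t"]);x=p[:2]/p[2]
    x=x*(1+c["k1"]*(x@x)); return np.array([x[0]*c["fx"]+c["cx"],x[1]*c["fy"]+c["cy"]])
E
python3 - <<'E'
from h import *
np.set_printoptions(precision=4,suppress=True)
s=ctrl.get_image("side").copy();t=ctrl.get_image("top").copy()
cv2.imwrite("pics/side.png",s);cv2.imwrite("pics/top.png",t)
for cam in("side","top"):
    c=ctrl.calibration(cam);print(cam,c["fx"],"pos",-np.array(c["R"]).T@np.array(c["t"]))
    for q in("lamp_tail","lamp_centre","lamp_lens","cradle_seat","patch","cradle","clamp"):
        print(cam,q,[(np.round(d["position"],1).tolist(),round(d["score"],2)) for d in ctrl.landmark_of(cam,q)][:4])
o=ctrl.get_obs();print(o["t"],o["tool_pos"],o["tool_rot"],o["opening"])
E
```

```text
side 434.52722646377646 pos [0.4082 0.9886 0.838 ]
side lamp_tail [([267.4, 199.1], 0.69)]
side lamp_centre [([253.7, 208.1], 0.88)]
side lamp_lens [([239.0, 222.1], 0.57), ([274.2, 170.9], 0.52)]
side cradle_seat [([315.5, 227.4], 0.91), ([241.5, 221.8], 0.64), ([219.1, 158.8], 0.61), ([224.2, 345.8], 0.57)]
side patch [([275.2, 165.1], 0.62), ([242.0, 221.1], 0.33)]
side cradle [([252.6, 237.7], 0.94), ([236.9, 170.1], 0.93), ([247.8, 362.2], 0.88), ([331.2, 243.0], 0.76)]
side clamp [([278.5, 172.6], 0.89)]
top 456.48078462710544 pos [0.3162 0.0601 1.3642]
top lamp_tail [([217.5, 206.8], 0.84), ([143.2, 202.4], 0.33)]
top lamp_centre [([216.2, 198.7], 0.89)]
top lamp_lens [([219.6, 187.8], 0.72)]
top cradle_seat [([227.8, 255.5], 0.86), ([97.0, 215.6], 0.81), ([218.5, 183.3], 0.69), ([308.3, 139.9], 0.55)]
top patch [([321.4, 195.4], 0.86), ([168.2, 274.4], 0.4)]
top cradle [([100.3, 234.3], 0.8), ([223.1, 203.3], 0.73), ([316.3, 154.8], 0.66), ([226.0, 269.3], 0.58)]
top clamp [([327.0, 199.2], 0.8)]
0.8 [ 0.2171 -0.5861  0.2313] [ 3.0923  0.5544 -0.    ] 0.08558932543559984
```

Run:
```python
import cv2,numpy as np
s=cv2.imread("pics/side.png");t=cv2.imread("pics/top.png")
a=np.hstack([s[120:400,150:400],t[100:380,60:360]])
cv2.imwrite("pics/both.png",cv2.resize(a,(800,int(800*280/550)),interpolation=cv2.INTER_CUBIC))
cv2.imwrite("pics/two.png",cv2.resize(np.hstack([s,t]),(800,300),interpolation=cv2.INTER_AREA))
```

```text
Traceback (most recent call last):
ValueError: all the input array dimensions except for the concatenation axis must match exactly, but along dimension 0, the array at index 0 has size 264 and the array at index 1 has size 280
```

View pics/side.png

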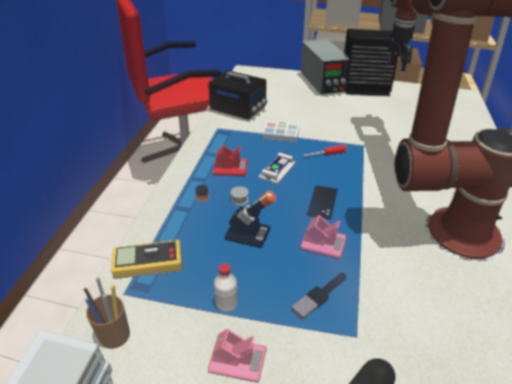

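View pics/top.png

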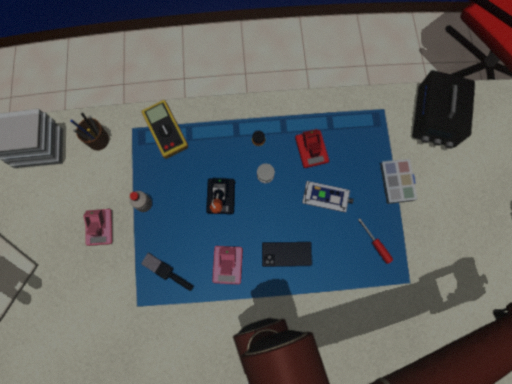

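The side view shows the black cradle with the lamp at (250,225) and its orange tail at (268,198). The look-alikes are the red cradle at (231,160) and the pink ones at (323,237) and (238,355). In the top view the lamp cradle is at (220,197), red at (312,148), pink at (228,265) and (97,227). The board with the patch is at (327,196). The description says a black cradle holding the lamp, so I choose the black one and check it in a close crop.

Run:
```python
from h import *
np.set_printoptions(precision=4,suppress=True)
s=cv2.imread("pics/side.png");t=cv2.imread("pics/top.png")
z=lambda im,x,y,w:cv2.resize(im[y:y+w,x:x+w],(390,390),interpolation=cv2.INTER_CUBIC)
cv2.imwrite("pics/crop.png",np.hstack([z(s,215,180,70),z(t,190,165,65)]))
for n,a,b in(("tail",(267.4,199.1),(217.5,206.8)),("centre",(253.7,208.1),(216.2,198.7)),("lens",(239,222.1),(219.6,187.8)),("seat",(241.5,221.8),(218.5,183.3)),("cradle",(252.6,237.7),(223.1,203.3)),("patch",(275.2,165.1),(321.4,195.4)),("clamp",(278.5,172.6),(327,199.2))):
    print(n,*tri(("side",a),("top",b)))
print("patch top z=.025",onz("top",(321.4,195.4),.025),"side",onz("side",(275.2,165.1),.025),"clamp",onz("top",(327,199.2),0))
for n,p,zz in(("bottle",(138,200),.1),("spool",(265,173),.03),("jar",(258,137),.03),("phone",(287,254),0),("pink",(228,265),.03),("red",(312,148),.03)): print(n,onz("top",p,zz))
m=cv2.inRange(t,(0,140,0),(120,255,120)) ;print(np.argwhere(m[170:225,290:360]).mean(0)+[170,290], m[170:225,290:360].sum()/255)
m=cv2.inRange(s,(0,120,0),(120,255,120)) ;print(np.argwhere(m[140:190,250:310]).mean(0)+[140,250])
```

```text
tail [0.5561 0.138  0.1326] [0.002797898043109319, 0.002797898043109063]
centre [0.5886 0.1424 0.0992] [0.005265639582314197, 0.005265639582314241]
lens [0.6331 0.1342 0.0344] [0.003726202021273081, 0.0037262020212730698]
seat [0.6354 0.1358 0.0404] [0.006285390006335913, 0.006285390006335838]
cradle [ 0.5961  0.1297 -0.0215] [0.0036198381374965083, 0.0036198381374968236]
patch [ 0.5865 -0.169   0.0259] [0.003677766606711923, 0.0036777666067116916]
clamp [ 0.58   -0.1928 -0.0194] [0.0016519597483693864, 0.0016519597483694545]
patch top z=.025 [ 0.5829 -0.1691  0.025 ] side [ 0.5904 -0.1712  0.025 ] clamp [ 0.5746 -0.1892  0.    ]
bottle [0.5976 0.3659 0.1   ]
spool [ 0.6648 -0.0056  0.03  ]
jar [0.7809 0.0057 0.03  ]
phone [ 0.4187 -0.0507  0.    ]
pink [0.3988 0.1257 0.03  ]
red [ 0.7322 -0.1566  0.03  ]
[194. 322.] 1.0
[166.2593 274.8519]
```

View pics/crop.png

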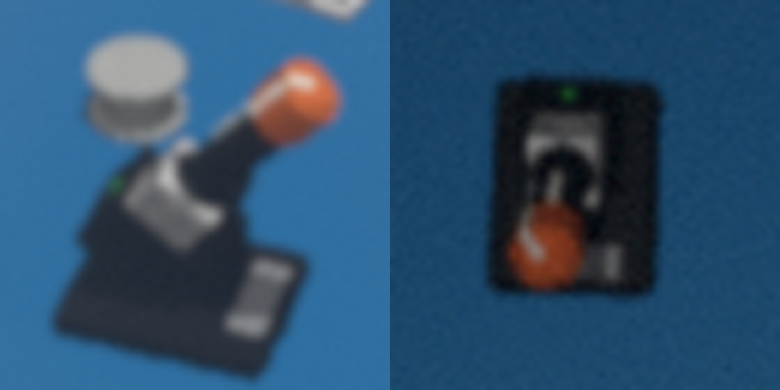

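The crop confirms it: the lamp sits in the black cradle. The white index line is on its upper side, and the switch stripe is turned anticlockwise (left in the top view) of it.

```bash
cat >> h.py <<'E'
def pose():
    o=ctrl.get_obs(); return np.array(o["tool_pos"]),Ro.from_rotvec(o["tool_rot"])
def go(p,R):
    "target TCP position, Rotation -> shift cm, turn rad in present tool axes"
    p0,R0=pose(); return np.round(R0.inv().apply(np.asarray(p)-p0)*100,2),np.round((R0.inv()*R).as_rotvec(),3)
def frame(z,xdir):
    z=np.asarray(z,float);z/=np.linalg.norm(z);x=np.asarray(xdir,float);x=x-z*(x@z);x/=np.linalg.norm(x)
    return Ro.from_matrix(np.c_[x,np.cross(z,x),z])
E
python3 - <<'E'
from h import *
np.set_printoptions(precision=4,suppress=True)
p0,R0=pose();c=ctrl.calibration("wrist");Rc=np.array(c["R"])
print("cam in tool",R0.inv().apply(-Rc.T@np.array(c["t"])-p0),"\ncam axes in tool rows x,y,z\n",R0.inv().apply(Rc),c["fx"])
print(R0.as_matrix())
tail=np.array([.556,.138,.134]);a=np.array([-.616,0,.788])
for ps in(0.24,1.0,1.8): print(ps,go(tail+.12*a,frame(-a,[np.cos(ps),np.sin(ps),.0])))
E
```

```text
cam in tool [ 0.0802 -0.0007 -0.1429] 
cam axes in tool rows x,y,z
 [[-0.      1.      0.0005]
 [-0.9514  0.0001 -0.3081]
 [-0.3081 -0.0005  0.9514]] 345.82254829441507
[[ 0.9377  0.3474 -0.    ]
 [ 0.3474 -0.9377 -0.    ]
 [-0.      0.     -1.    ]]
0.24 (array([ 50.  , -58.69,   0.28]), array([-0.214,  0.628,  0.052]))
1.0 (array([ 50.  , -58.69,   0.28]), array([-0.452,  0.506, -0.719]))
1.8 (array([ 50.  , -58.69,   0.28]), array([-0.625,  0.355, -1.343]))
```

```bash
python3 -m handwheel '[[[20,-13,-2],[0,0,0.1]],[[40,-26,-4],[0,0,0.2]],[[40,-26,-4],[0,0,0.35]],[[40,-26,-4],[0,0,0.35]],[[45,-42,-4],[-0.1,0.3,0.35]]]'
python3 - <<'E'
from h import *
np.set_printoptions(precision=4,suppress=True)
tail=np.array([.556,.138,.134]);a=np.array([-.616,0,.788])
print(go(tail+.12*a,frame(-a,[1,0,0])))
E
```

```text
t: 1.42
tool_pos: [0.3902, -0.326, 0.2552]
tool_rot: [3.102, 0.009, 0.295]
contact_force: [-0.2, -0.0, 0.6]
opening: 0.0855
grip_force: 0.0
(array([  8.91, -46.42,   3.2 ]), array([0.022, 0.474, 0.014]))
```

```bash
python3 -m handwheel '[[[8.9,-46.4,1],[0.02,0.474,0.014]],[[8.9,-46.4,1],[0.02,0.474,0.014]],[[8.9,-46.4,1],[0.02,0.474,0.014]],[[8.9,-46.4,3],[0.02,0.474,0.014]],[[8.9,-46.4,3],[0.02,0.474,0.014]]]' && python3 -m handwheel '[[[0,0,0],[0,0,0]]]'
python3 - <<'E'
from h import *
np.set_printoptions(precision=4,suppress=True)
tail=np.array([.556,.138,.134]);a=np.array([-.616,0,.788])
print(go(tail+.12*a,frame(-a,[1,0,0])),ctrl.get_obs()["q"])
E
```

```text
t: 2.05
tool_pos: [0.4473, -0.0209, 0.2435]
tool_rot: [2.965, -0.007, 1.021]
contact_force: [-0.1, -0.5, -0.2]
opening: 0.0852
grip_force: 0.0
t: 2.17
tool_pos: [0.4474, -0.0141, 0.2427]
tool_rot: [-2.971, -0.021, -1.018]
contact_force: [-0.5, -0.5, -1.1]
opening: 0.0854
grip_force: 0.0
(array([  2.05, -15.17,   3.33]), array([-0.006,  0.003,  0.012])) [-0.3282 -0.966   2.4085  0.2323  1.0783  1.1844]
```

```bash
python3 -m handwheel '[[[2,-15.2,3.3],[0,0,0]],[[2,-15.2,3.3],[0,0,0]],[[2,-15.2,3.3],[0,0,0]],[[2,-15.2,3.3],[0,0,0]]]'
python3 - <<'E'
from h import *
np.set_printoptions(precision=4,suppress=True)
im=ctrl.get_image("wrist").copy();cv2.imwrite("pics/w1.png",im)
for q in("lamp_tail","lamp_centre","lamp_lens","switch"):
    print(q,[(np.round(d["position"],1).tolist(),round(d["score"],2)) for d in ctrl.landmark_of("wrist",q)][:3])
o=ctrl.get_obs();print(o["q"],o["tool_pos"],o["t"])
for X in([.556,.138,.134],[.5885,.138,.0925],[.635,.138,.034]):print(proj("wrist",X))
E
```

```text
t: 2.68
tool_pos: [0.4843, 0.1305, 0.2278]
tool_rot: [2.969, -0.001, 1.012]
contact_force: [0.1, -1.0, -0.6]
opening: 0.085
grip_force: 0.0
lamp_tail []
lamp_centre [([243.6, 160.1], 0.56)]
lamp_lens [([254.3, 146.3], 0.68)]Traceback (most recent call last):
  File "<stdin>", line 5, in <module>
ValueError: it knows: brush, clamp, cradle, cradle_seat, flux_jar, lamp, lamp_centre, lamp_lens, lamp_tail, parts_box, patch, phone, screwdriver, solder_spool, solvent_bottle
```

View pics/w1.png

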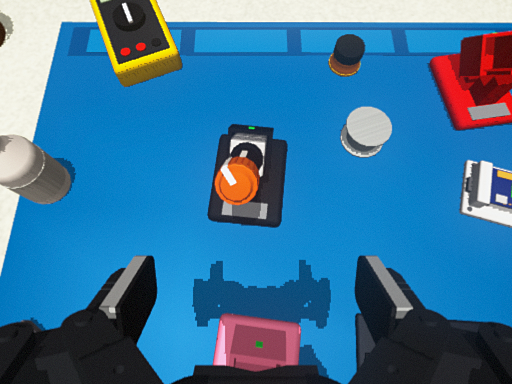

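The wrist view shows the lamp at about (240,175). The orange switch is at (237,183), its stripe is at upper left (228,175), and the index line is near (245,157).

```bash
cat > fit.py <<'E'
from h import *
np.set_printoptions(precision=4,suppress=True)
from scipy.optimize import least_squares
def omask(im):
    h=cv2.cvtColor(im,cv2.COLOR_BGR2HSV); m=cv2.inRange(h,(6,140,90),(17,255,255)); return m
def box(m,roi):
    x,y,w,hh=roi; mm=np.zeros_like(m);mm[y:y+hh,x:x+w]=m[y:y+hh,x:x+w]
    n,l,st,_=cv2.connectedComponentsWithStats(mm);k=1+np.argmax(st[1:,4]);p=np.argwhere(l==k)[:,::-1]
    hu=cv2.convexHull(p.astype(np.float32)).reshape(-1,2);M=cv2.moments(hu)
    return np.array([M["m10"]/M["m00"],M["m01"]/M["m00"]]),M["m00"],hu
def axis(yaw,tilt=np.radians(38)): return np.array([-np.sin(tilt)*np.cos(yaw),-np.sin(tilt)*np.sin(yaw),np.cos(tilt)])
def cyl(c,a,r=.016,h=.026):
    x=np.cross(a,[0,1,0]);x/=np.linalg.norm(x);y=np.cross(a,x);t=np.linspace(0,2*np.pi,40)[:,None]
    k=r*(np.cos(t)*x+np.sin(t)*y); return np.vstack([c+k+a*h/2,c+k-a*h/2])
def cen(cam,c,a):
    hu=cv2.convexHull(np.array([proj(cam,X) for X in cyl(c,a)],np.float32));M=cv2.moments(hu);return np.array([M["m10"]/M["m00"],M["m01"]/M["m00"]]),M["m00"]
E
python3 - <<'E'
from fit import *
im={"side":cv2.imread("pics/side.png"),"top":cv2.imread("pics/top.png"),"wrist":cv2.imread("pics/w1.png")}
roi={"side":(250,180,35,40),"top":(200,190,35,30),"wrist":(200,145,80,80)}
ob={k:box(omask(im[k]),roi[k]) for k in im}
for yaw in(0,.1,-.1):
    a=axis(yaw);f=lambda c:np.hstack([cen(k,c,a)[0]-ob[k][0] for k in ob])*np.array([1,1,1.3,1.3,1,1])
    r=least_squares(f,[.556,.138,.134]);print(yaw,r.x,r.fun)
    print({k:(cen(k,r.x,a)[1],ob[k][1],ob[k][0]) for k in ob})
cv2.imwrite("pics/w1c.png",cv2.resize(im["wrist"][115:235,195:305],(550,600),interpolation=cv2.INTER_CUBIC))
E
```

```text
Traceback (most recent call last):
  File "fit.py", line 16, in cen
    hu=cv2.convexHull(np.array([proj(cam,X) for X in cyl(c,a)],np.float32));M=cv2.moments(hu);return np.array([M["m10"]/M["m00"],M["m01"]/M["m00"]]),M["m00"]
                                ~~~~^^^^^^^
  File "h.py", line 17, in proj
    c=ctrl.calibration(cam);p=np.array(c["R"])@np.asarray(X,float)+np.array(c["t"]);x=p[:2]/p[2]
ValueError: time passes only in moves, steps and waits
```

```bash
sed -i 's/c=ctrl.calibration(cam);p=np/c=cal(cam);p=np/; s/c=c or ctrl.calibration(cam)/c=c or cal(cam)/' h.py
cat >> h.py <<'E'
import functools
@functools.lru_cache(None)
def cal(cam): return ctrl.calibration(cam)
E
cat > run1.py <<'E'
from fit import *
import sys
im={"side":cv2.imread("pics/side.png"),"top":cv2.imread("pics/top.png")}
cal("wrist");im["wrist"]=ctrl.get_image("wrist").copy();cv2.imwrite("pics/"+sys.argv[1]+".png",im["wrist"])
roi={"side":(250,180,35,40),"top":(200,190,35,30),"wrist":(180,120,140,140)}
ob={k:box(omask(im[k]),roi[k]) for k in im}
for yaw in(0,.1,-.1):
    a=axis(yaw);f=lambda c:np.hstack([cen(k,c,a)[0]-ob[k][0] for k in ob])*np.array([1,1,1.3,1.3,1,1])
    r=least_squares(f,[.556,.138,.134],diff_step=1e-2);print(yaw,r.x,r.fun)
print({k:(cen(k,r.x,a)[1],ob[k][1],ob[k][0]) for k in ob})
print(ctrl.get_obs()["q"],ctrl.get_obs()["t"])
E
python3 run1.py w2
python3 - <<'E'
import cv2
im=cv2.imread("pics/w2.png");cv2.imwrite("pics/w2c.png",cv2.resize(im[115:235,195:305],(550,600),interpolation=cv2.INTER_CUBIC))
E
```

```text
0 [0.5569 0.1448 0.1434] [-0.9371 -1.1936 -1.3599 -2.2535  0.262   1.2561]
0.1 [0.5569 0.1449 0.1436] [-0.9379 -1.19   -1.4244 -2.244   0.2882  1.2551]
-0.1 [0.5569 0.1447 0.1433] [-0.9267 -1.1875 -1.3002 -2.2495  0.2395  1.2478]
{'side': (178.51346505293623, 49.5, array([268.6229, 198.9192])), 'top': (147.6227603921434, 76.0, array([215.6272, 206.7171])), 'wrist': (1750.2066123426193, 1630.0, array([233.5606, 181.9371]))}
[ 0.1731 -0.7044  2.304  -0.1449  0.8953  1.8028] 2.925
```

View pics/w2c.png

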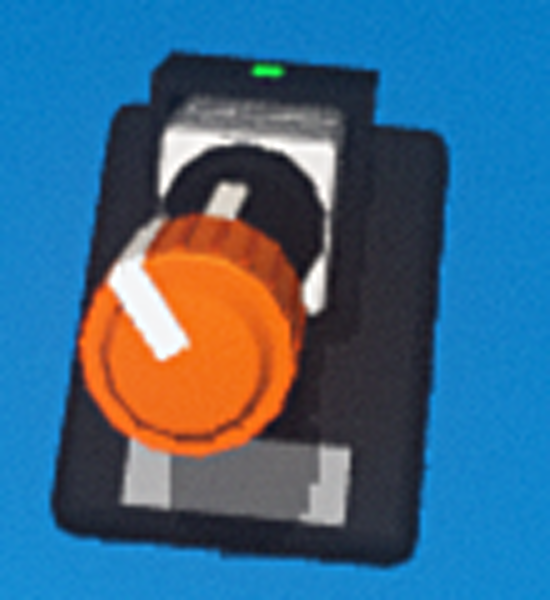

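The crop shows the front face with the stripe from (170,350) to (125,265), and the index line on the body at (230,200). The black cradle's base corners are clear.

```bash
cat > run2.py <<'E'
from fit import *
o=lambda u,v:(195+u/5,115+v/5)
P=[onz("wrist",o(*c),.016)[:2] for c in((60,535),(412,560),(447,130),(112,110))]
print("base corners",np.array(P),"centre",np.mean(P,0))
d=(P[2]-P[1])+(P[3]-P[0]);e=(P[0]-P[1])+(P[3]-P[2]);print("yaw",np.arctan2(d[1],d[0]),np.arctan2(-e[0],e[1]),"len",np.linalg.norm(d)/2,np.linalg.norm(e)/2)
def om(im):
    b,g,r=[x.astype(int) for x in cv2.split(im)];return ((r>b+45)&(r>g+25)).astype(np.uint8)
for k,f,roi in(("side","side",(250,180,35,40)),("top","top",(200,190,35,30)),("wrist","w2",(180,120,140,140))):
    m=om(cv2.imread(f"pics/{f}.png"));c,A,h=box(m,roi);print(k,c,A,h.min(0),h.max(0))
    globals().setdefault("ob",{})[k]=c
a=axis(np.arctan2(d[1],d[0]))
f=lambda c:np.hstack([cen(k,c,a)[0]-ob[k] for k in ob])
r=least_squares(f,[.556,.138,.134],diff_step=1e-2);print(r.x,r.fun,[cen(k,r.x,a)[1] for k in ob])
c=r.x; x=np.array([-a[0]*a[2],-a[1]*a[2],1-a[2]**2]);x/=np.linalg.norm(x);y=np.cross(a,x)
for h in(.013,.017):
  q=[]
  for p in((170,352),(157,358-0),(125,265),(190,345)):
    O,D=ray("wrist",o(*p));X=O+D*((c+a*h-O)@a)/(D@a)-c;q.append((X@x,X@y))
  print(h,np.array(q)*1000)
for p in(c+.013*a,c+.0125*x-.03*a,c-.06*a+.017*x,c-.134*a): print((proj("wrist",p)-[195,115])*5)
E
python3 run2.py
```

```text
base corners [[0.5595 0.1821]
 [0.5533 0.1038]
 [0.6603 0.0922]
 [0.6662 0.1737]] centre [0.6098 0.1379]
yaw -0.09317779363240006 -0.0759751591368646 len 0.10735236212532329 0.08015538790199289
side [267.751  197.8174] 120.5 [261. 191.] [274. 204.]
top [215.7647 205.8281] 110.5 [210. 199.] [221. 212.]
wrist [233.5539 182.0206] 1678.5 [211. 158.] [255. 206.]
[0.5573 0.1447 0.1441] [-0.1946 -0.3556 -1.172  -1.0328  0.2474  0.4087] [178.5874662247952, 147.71356278355233, 1754.3663699019235]
0.013 [[ 0.6386  2.47  ]
 [-0.4385  4.3284]
 [13.1416  9.5399]
 [ 1.9509 -0.3946]]
0.017 [[ 1.9051  2.033 ]
 [ 0.846   3.8603]
 [14.1994  8.9848]
 [ 3.1955 -0.7838]]
[186.649  357.5509]
[219.5948 210.2292]
[236.6652 150.8685]
[260.5836 165.531 ]
```

Run:
```python
from fit import *
a=axis(-.085);c=np.array([.5573,.1447,.1441])
print(go(c+.045*a,frame(-a,[1,-.085,0])*Ro.from_rotvec([0,0,-.6])))
```

```text
(array([ 0.54, -1.95,  6.66]), array([-0.044, -0.011, -0.537]))
```

```bash
python3 -m handwheel '[[[0.54,-1.95,3],[-0.04,-0.01,-0.54]],[[0.54,-1.95,6.6],[-0.04,-0.01,-0.54]],[[0.54,-1.95,6.6],[-0.04,-0.01,-0.54]],[[0.54,-1.95,6.6],[-0.04,-0.01,-0.54]],[[0.54,-1.95,6.6],[-0.04,-0.01,-0.54]]]' -0.3 60
python3 - <<'E'
from fit import *
import time
cal("wrist");im=ctrl.get_image("wrist").copy();cv2.imwrite("pics/w3.png",im)
b,g,r=[x.astype(int) for x in cv2.split(im)];m=((r>b+45)&(r>g+25)).astype(np.uint8)
c0,A,h=box(m,(100,60,320,300));a=axis(-.085);c=np.array([.5573,.1447,.1441])
print(c0,A,"pred",cen("wrist",c,a))
p,R=pose();print(R.inv().apply(c-p),R.inv().apply(-a),ctrl.get_obs()["t"])
cv2.circle(im,tuple(int(v) for v in proj("wrist",c+.017*a)),3,(255,0,0),1);cv2.circle(im,tuple(int(v) for v in proj("wrist",c-.06*a)),3,(255,0,255),1)
cv2.imwrite("pics/w3a.png",im)
E
```

```text
t: 3.55
tool_pos: [0.5293, 0.1483, 0.1807]
tool_rot: [2.69, 0.715, 0.905]
contact_force: [-0.6, 0.2, -0.8]
opening: 0.0557
grip_force: 0.0
[258.0451 225.0589] 2932.0 pred (array([258.251 , 225.9443]), 3092.8989137379685)
[-0.0012  0.0012  0.0463] [-0.0038  0.005   1.    ] 3.6
```

View pics/w3a.png

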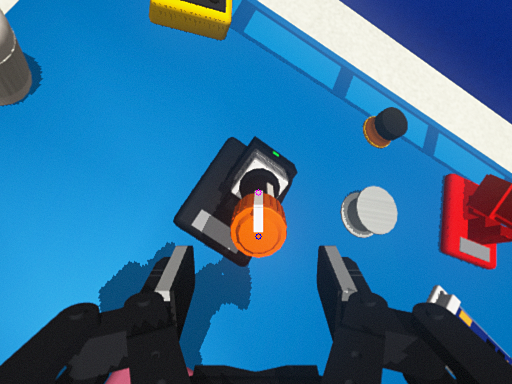

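The picture shows the switch centred between the fingers, its stripe straight along the tool's x (column 259), and the predicted axis points on it. Now to advance and close.

```bash
python3 -m handwheel '[[[-0.12,0.12,2.5],[0,0,0]],[[-0.12,0.12,5],[0,0,0]],[[-0.12,0.12,6.8],[0,0,0]],[[-0.12,0.12,6.8],[0,0,0]]]' && python3 -m handwheel '[[[0,0,0],[0,0,0]],[[0,0,0],[0,0,0]],[[0,0,0],[0,0,0]],[[0,0,0],[0,0,0]]]' 1 60
```

```text
t: 4.1
tool_pos: [0.5699, 0.1437, 0.1249]
tool_rot: [2.691, 0.718, 0.9]
contact_force: [0.2, 0.8, 0.4]
opening: 0.0558
grip_force: 0.0
t: 4.6
tool_pos: [0.5708, 0.1445, 0.1275]
tool_rot: [2.688, 0.72, 0.906]
contact_force: [-5.8, -1.3, 7.0]
opening: 0.0309
grip_force: 59.9
```

```bash
python3 -m handwheel '[[[0,0,-0.2],[0,0,0.15]],[[0,0,-0.2],[0,0,0.3]],[[0,0,-0.2],[0,0,0.45]],[[0,0,-0.2],[0,0,0.6]],[[0,0,-0.2],[0,0,0.6]]]'
python3 - <<'E'
from fit import *
cal("wrist");im=ctrl.get_image("wrist").copy();cv2.imwrite("pics/w4.png",im)
print(pose()[1].as_matrix(),ctrl.get_obs()["wrist_torque"])
p,R=pose();q=[int(v) for v in proj("wrist",p-R.apply([0,0,.019]))];print(q)
cv2.imwrite("pics/w4c.png",cv2.resize(im[130:310,170:350],(600,600),interpolation=cv2.INTER_CUBIC))
E
```

```text
t: 5.22
tool_pos: [0.5698, 0.1446, 0.1286]
tool_rot: [2.946, -0.111, 1.017]
contact_force: [3.3, -0.6, 1.1]
opening: 0.0306
grip_force: 59.5
[[ 0.785  -0.074   0.615 ]
 [-0.0586 -0.9973 -0.0451]
 [ 0.6167 -0.0007 -0.7872]] [ 0.0014 -0.3411 -0.0608]
[258, 283]
```

View pics/w4c.png

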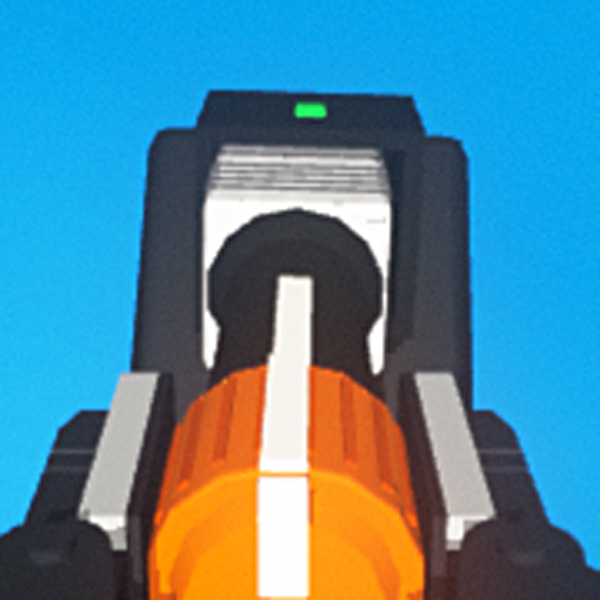

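The view shows the stripe (columns 262–310) nearly continuous with the index line (275–312), a hair to its left. I'll measure the offset.

```bash
cat > meas.py <<'E'
import cv2,numpy as np,sys
im=cv2.imread(sys.argv[1]);hsv=cv2.cvtColor(im,cv2.COLOR_BGR2HSV)
for y in range(int(sys.argv[2]),int(sys.argv[3]),3):
    r=im[y,230:285].min(1).astype(float); w=np.clip(r-110,0,60)
    # run containing the line nearest column 257
    k=int(np.argmax(w[20:36]))+20; a=k
    while a>0 and w[a-1]>0:a-=1
    b=k
    while b<54 and w[b+1]>0:b+=1
    s=slice(a,b+1);print(y,round(230+float((w[s]*np.arange(a,b+1)).sum()/max(w[s].sum(),1)),2),b-a+1)
E
python3 meas.py pics/w4.png 212 310
```

```text
212 230.0 1
215 258.17 11
218 257.85 11
221 257.85 11
224 257.5 10
227 257.31 11
230 257.27 11
233 257.0 11
236 256.5 12
239 256.05 13
242 255.7 13
245 255.76 13
248 255.7 14
251 255.56 14
254 255.23 14
257 255.2 14
260 254.89 14
263 254.82 14
266 254.5 14
269 254.8 16
272 230.0 1
275 254.28 16
278 254.3 16
281 254.29 16
284 254.32 16
287 254.36 16
290 254.36 16
293 254.42 16
296 254.38 16
299 254.38 16
302 254.38 16
305 254.39 16
308 254.39 16
```

```bash
python3 -m handwheel '[[[0,0,0],[0,0,0.03]],[[0,0,0],[0,0,0.03]]]'
python3 - <<'E'
from fit import *
im=ctrl.get_image("wrist").copy();cv2.imwrite("pics/w5.png",im)
print(ctrl.get_obs()["wrist_torque"])
E
python3 meas.py pics/w5.png 215 260
```

```text
t: 5.52
tool_pos: [0.5697, 0.1446, 0.1284]
tool_rot: [2.953, -0.157, 1.019]
contact_force: [3.4, 0.2, 3.0]
opening: 0.0306
grip_force: 59.6
[-0.0654 -0.5393  0.0358]
215 257.24 11
218 257.18 11
221 256.83 11
224 256.84 11
227 256.84 11
230 256.67 12
233 256.35 12
236 256.27 13
239 255.85 13
242 255.71 13
245 255.71 13
248 255.65 14
251 255.34 14
254 255.23 14
257 255.2 14
```

Aligned to about 0.01 rad. Now to draw it out along its axis.

```bash
python3 -m handwheel '[[[0,0,-1],[0,0,0]],[[0,0,-2.5],[0,0,0]],[[0,0,-4.5],[0,0,0]],[[0,0,-7],[0,0,0]],[[0,0,-9],[0,0,0]]]' 1 80 && python3 -m handwheel '[[[7,0,-7],[0,0,0]],[[7,0,-9],[0,0,0]],[[7,0,-9],[0,0,0]]]'
python3 - <<'E'
from fit import *
im=ctrl.get_image("wrist").copy();cv2.imwrite("pics/w6.png",im)
print(ctrl.get_obs()["wrist_torque"],ctrl.get_obs()["t"])
print(go([.55,.10,.30],frame([0,0,-1],[1,0,0])),go([.54,-.17,.28],frame([0,0,-1],[1,0,0])))
E
python3 meas.py pics/w6.png 209 260
```

```text
t: 6.2
tool_pos: [0.5118, 0.1482, 0.1966]
tool_rot: [2.956, -0.158, 1.008]
contact_force: [-0.5, 0.5, -1.7]
opening: 0.03
grip_force: 79.8
t: 6.58
tool_pos: [0.5141, 0.1467, 0.3174]
tool_rot: [2.953, -0.158, 1.025]
contact_force: [-0.2, 0.3, -1.2]
opening: 0.0302
grip_force: 79.9
[0.0606 0.5184 0.0175] 6.625
(array([2.51, 4.28, 3.51]), array([ 0.013, -0.662, -0.103])) (array([ 2.96, 31.28,  5.7 ]), array([ 0.013, -0.662, -0.103]))
209 230.0 1
212 230.0 1
215 257.0 9
218 257.03 10
221 256.91 10
224 256.58 10
227 256.5 10
230 256.5 10
233 256.43 11
236 256.0 11
239 255.9 12
242 255.64 12
245 255.5 12
248 255.5 12
251 255.48 13
254 255.09 13
257 255.0 13
```

```bash
python3 -m handwheel '[[[2.5,6,5],[0.01,-0.66,-0.1]],[[3,12,5.7],[0.01,-0.66,-0.1]],[[3,18,5.7],[0.01,-0.66,-0.1]],[[3,24,5.7],[0.01,-0.66,-0.1]],[[3,28,5.7],[0.01,-0.66,-0.1]]]' && python3 -m handwheel '[[[0,0,0],[0,0,0]],[[0,0,0],[0,0,0]]]'
python3 - <<'E'
from fit import *
cal("wrist")
im=ctrl.get_image("wrist").copy();cv2.imwrite("pics/w7.png",im)
p,R=pose();print(p,R.as_matrix()[:,2],ctrl.get_obs()["t"])
print([(d["position"],d["score"]) for d in ctrl.landmark_of("wrist","patch")][:3],proj("wrist",[.586,-.170,.025]),proj("wrist",p+R.apply([0,0,.114])))
E
```

```text
t: 7.25
tool_pos: [0.5429, -0.1396, 0.2756]
tool_rot: [-3.141, 0.008, 0.011]
contact_force: [0.7, 1.1, -1.2]
opening: 0.03
grip_force: 80.1
t: 7.5
tool_pos: [0.5428, -0.1368, 0.2774]
tool_rot: [3.141, -0.007, -0.005]
contact_force: [-0.5, 0.1, -0.9]
opening: 0.0303
grip_force: 80.2
[ 0.5431 -0.1364  0.2781] [-0.0017 -0.0009 -1.    ] 7.55
[([283.1, 108.1], 0.56), ([137.3, 35.6], 0.23)] [285.9719 112.9539] [256.5405 186.9456]
```

View pics/w7.png

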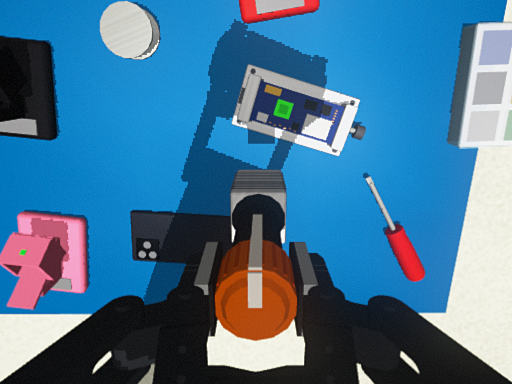

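The bright green patch shows at (284,109) on the clamped blue board. The lamp hangs upright in the grip, its head edges at columns 232–285 and the lens edge at row 170.

Run:
```python
from fit import *
im=cv2.imread("pics/w7.png");h=cv2.cvtColor(im,cv2.COLOR_BGR2HSV)
m=cv2.inRange(h,(50,150,120),(70,255,255));q=box(m,(270,95,30,30));print(q[0],q[1]);P=onz("wrist",q[0],.025);print("patch",P)
p,R=pose()
for z in(.114,.054):
  for x in(.017,-.017):
    for y in(.017,-.017): print(z,x,y,proj("wrist",p+R.apply([x,y,z])))
cv2.imwrite("pics/w7c.png",cv2.resize(im[150:240,205:310],(630,540),interpolation=cv2.INTER_CUBIC))
g=ctrl.get_image("side").copy();cv2.imwrite("pics/s7.png",g);print(proj("side",p+R.apply([0,0,.114])),proj("side",p))
```

```text
[283.0285 108.7165] 257.5
patch [ 0.5918 -0.1663  0.025 ]
0.114 0.017 0.017 [279.3136 165.9304]
0.114 0.017 -0.017 [234.7365 165.9258]
0.114 -0.017 0.017 [278.4008 207.6872]
0.114 -0.017 -0.017 [235.5268 207.6808]
0.054 0.017 0.017 [285.8693 189.8671]
0.054 0.017 -0.017 [228.9808 189.8597]
0.054 -0.017 0.017 [284.3973 241.4403]
0.054 -0.017 -0.017 [230.2591 241.4302]
[289.9106 135.3572] [291.8122 101.1829]
```

View pics/w7c.png

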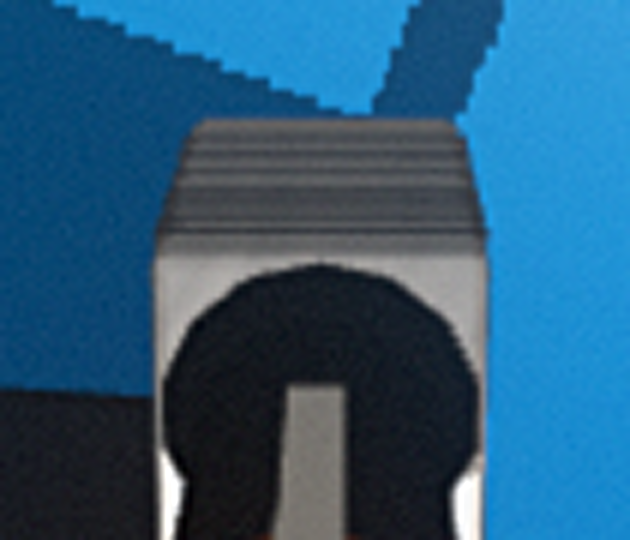

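```bash
cat > lampfit.py <<'E'
from fit import *
def lamp(p,R,corners,ext,weights=(1,1)):
    # params: lens centre in tool (m), rotvec from tool-aligned lamp (z up the tool -z; x = tool x)
    B=Ro.from_matrix(np.array([[1,0,0],[0,-1,0],[0,0,-1.]]))
    t=np.linspace(0,2*np.pi,60);cy=np.array([[.016*np.cos(u),.016*np.sin(u),z] for z in(.121,.147) for u in t])
    mod=np.array([[.017,.017,0],[.017,-.017,0],[.017,.017,.060],[.017,-.017,.060]])
    def f(v):
        M=R*B*Ro.from_rotvec(v[3:]);o=p+R.apply(v[:3])
        c=np.array([proj("wrist",o+M.apply(m)) for m in mod])
        k=np.array([proj("wrist",o+M.apply(m)) for m in cy])
        e=np.array([k[:,0].min(),k[:,0].max(),k[:,1].max()])
        return np.r_[(c-corners).ravel(),(e-ext)*.7]
    r=least_squares(f,[0,0,.114,0,0,0],x_scale=[.01]*3+[.1]*3)
    M=R*B*Ro.from_rotvec(r.x[3:]);return r,p+R.apply(r.x[:3]),M
E
python3 - <<'E'
from lampfit import *
im=cv2.imread("pics/w7.png")
b,g,rr=[x.astype(int) for x in cv2.split(im)];m=((rr>b+45)&(rr>g+25)).astype(np.uint8)
c,A,h=box(m,(200,200,120,160));print(h.min(0),h.max(0))
p,R=pose()
ext=np.array([h[:,0].min()-.5,h[:,0].max()+.5,h[:,1].max()+.5])
for row in(190,191.5):
    r,o,M=lamp(p,R,np.array([[237.5,169.7],[281.7,169.7],[231,row],[286,row]]),ext)
    print(r.x,r.fun,"lens",o,"axis",M.as_matrix()[:,2])
# side view: bright/dark mask cannot; print difference column profile of lamp axis
g=cv2.imread("pics/s7.png");cv2.imwrite("pics/s7c.png",cv2.resize(g[85:185,240:340],(600,600),interpolation=cv2.INTER_CUBIC))
E
```

```text
[214. 240.] [296. 340.]
[-0.0022  0.0021  0.1132 -0.0232  0.0223  0.0063] [-0.1203 -0.8725  0.21   -0.8968 -1.0096  1.3505  0.9025  1.4101 -1.1315
  1.1534 -1.2653] lens [ 0.5416 -0.1384  0.1662] axis [0.0219 0.0253 0.9994]
[-0.0028  0.0021  0.1147 -0.0234  0.0148  0.0064] [ 0.0098 -0.5353  0.0842 -0.5586 -0.7889  0.8314  0.67    0.8949 -0.6689
  0.7023 -0.8047] lens [ 0.5409 -0.1385  0.1647] axis [0.0144 0.0255 0.9996]
```

View pics/s7c.png

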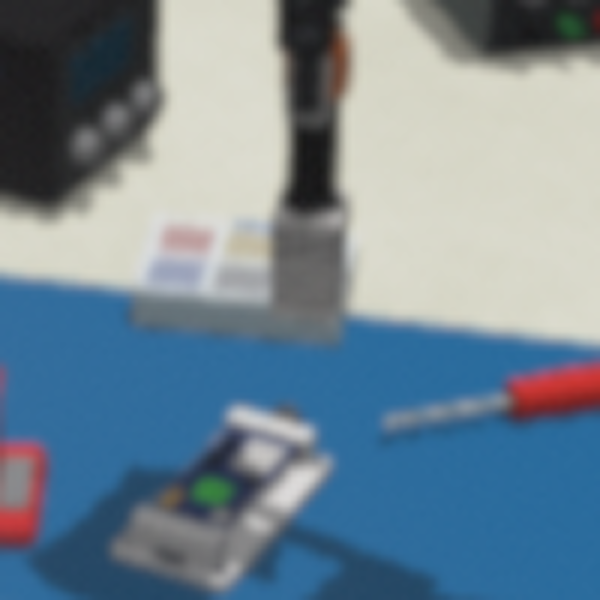

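Side crop: the lamp hangs near vertical above and beyond the clamp, with the patch at (210,490) in the crop. Lamp tilt in the grip is about 1.7 degrees. I'll correct it and descend short of the patch.

```bash
python3 -m handwheel '[[[0.4,3.1,4],[0.025,0.017,0]],[[0.4,3.1,7],[0.025,0.017,0]],[[0.4,3.1,8.9],[0.025,0.017,0]],[[0.4,3.1,8.9],[0.025,0.017,0]],[[0.4,3.1,8.9],[0.025,0.017,0]]]' && python3 -m handwheel '[[[0,0,0],[0,0,0]],[[0,0,0],[0,0,0]]]'
python3 - <<'E'
from lampfit import *
cal("wrist");p,R=pose()
im=ctrl.get_image("wrist").copy();cv2.imwrite("pics/w8.png",im)
h=cv2.cvtColor(im,cv2.COLOR_BGR2HSV);m=cv2.inRange(h,(50,150,120),(70,255,255));q=box(m,(200,60,120,130))
print(p,q[0],q[1],q[2].min(0),q[2].max(0),"patch",onz("wrist",q[0],.025),"expect",proj("wrist",[.5918,-.1663,.025]))
cv2.imwrite("pics/w8c.png",cv2.resize(im[80:230,190:330],(560,600),interpolation=cv2.INTER_CUBIC))
E
```

```text
t: 8.28
tool_pos: [0.549, -0.1686, 0.193]
tool_rot: [-3.12, 0.004, -0.033]
contact_force: [-0.6, 0.4, -1.0]
opening: 0.03
grip_force: 80.1
t: 8.52
tool_pos: [0.5487, -0.169, 0.1926]
tool_rot: [-3.12, 0.006, -0.032]
contact_force: [0.6, -0.4, -0.7]
opening: 0.0304
grip_force: 80.1
[ 0.5487 -0.169   0.1926] [257.891  128.0409] 403.5 [246. 116.] [270. 140.] patch [ 0.5906 -0.1666  0.025 ] expect [257.5817 126.6513]
```

View pics/w8c.png

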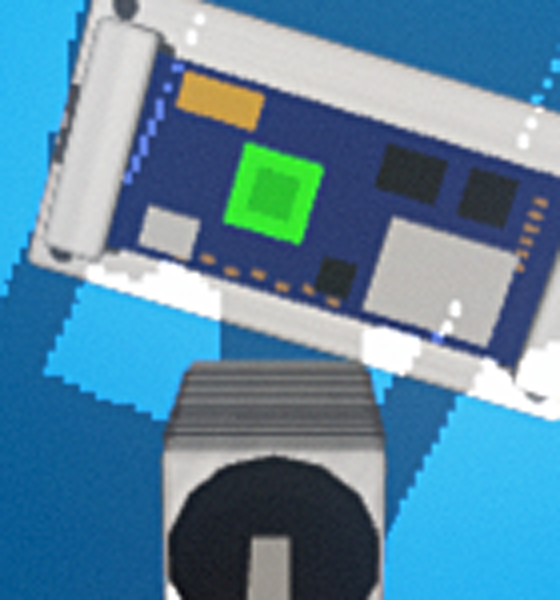

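The crop shows the patch at (275,193), about straight ahead of the lamp head, whose lens edge runs from (190,365) to (368,365). The lamp is clear of the clamp.

Run:
```python
from lampfit import *
p,R=pose()
l=p+R.apply([-.0028,.0021,.114]);print("lens",l)
print("shift cm",R.inv().apply(np.array([.5905,-.1667,.075])-l)*100)
```

```text
lens [ 0.548  -0.1687  0.0783]
shift cm [ 4.2427 -0.2051  0.4158]
```

```bash
python3 -m handwheel '[[[1.4,-0.2,0.2],[0,0,0]],[[2.8,-0.2,0.4],[0,0,0]],[[4.2,-0.2,0.4],[0,0,0]],[[4.2,-0.2,0.4],[0,0,0]],[[4.2,-0.2,0.4],[0,0,0]]]' && python3 -m handwheel '[[[0,0,0],[0,0,0]],[[0,0,0],[0,0,0]],[[0,0,0],[0,0,0]]]'
python3 - <<'E'
from lampfit import *
cal("wrist");p,R=pose()
im=ctrl.get_image("wrist").copy();cv2.imwrite("pics/w9.png",im);s=ctrl.get_image("side").copy();t=ctrl.get_image("top").copy()
l=p+R.apply([-.0028,.0021,.114]);print("lens",l,np.abs(ctrl.get_obs()["dq"]).max(),ctrl.get_obs()["t"])
z=lambda i,x,y,w,hh:cv2.resize(i[y:y+hh,x:x+w],(390,450),interpolation=cv2.INTER_CUBIC)
cv2.imwrite("pics/end.png",np.hstack([z(im,180,90,156,180),z(s,235,80,91,105)]))
E
python3 meas.py pics/w9.png 215 266
```

```text
t: 9.2
tool_pos: [0.5902, -0.167, 0.188]
tool_rot: [-3.119, 0.006, -0.028]
contact_force: [0.3, -0.1, -1.2]
opening: 0.0301
grip_force: 80.1
t: 9.57
tool_pos: [0.59, -0.167, 0.1884]
tool_rot: [-3.119, 0.006, -0.03]
contact_force: [-0.1, 0.5, -2.0]
opening: 0.03
grip_force: 80.1
lens [ 0.5894 -0.1666  0.0743] 0.0016743130173216484 9.725
215 256.91 9
218 257.0 9
221 256.96 9
224 256.85 10
227 256.41 10
230 256.43 10
233 256.39 10
236 256.3 11
239 255.91 11
242 255.9 12
245 255.39 12
248 255.35 12
251 255.35 12
254 255.37 13
257 255.01 13
260 254.98 13
263 254.92 13
```

View pics/end.png

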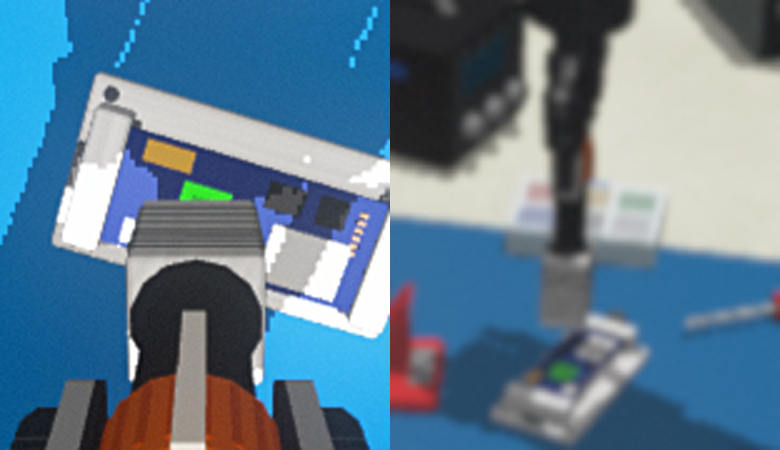

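The last view shows the lens just above the green patch, whose far edge peeks out beyond it. In the side view the lamp stands vertical over the patch at column 565. It is clear of board and clamp, and the stripe is in line. Handing in.

```bash
python3 -c "
from station import ctrl
print(ctrl.finish_job())"
```

```text
the job is handed in; nothing more can be done
None
```

I handed the job in with the switch stripe lined up to about 0.01 rad and the lamp held lens-down about 5 cm above the green patch, within about 2 mm of centre by my measurements; it was clear of the board and clamp, and I touched nothing else.

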